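Cover the jacketed pot and set its cooling-water valve to two turns

ROBOT

A 6-joint arm with a two-finger parallel gripper is mounted at the origin on the work surface. World frame = base frame: x ahead of the robot, y to its left, z up, the work surface at z = 0. Lengths are in m, angles in rad, forces in N, time in s.
With the tool pointing down it reaches from about 0.3 to 0.775 m from the base axis. Payload 14.6 kg.
Tool frame: the origin (TCP) lies at the centre of the arm's flange, where the gripper is bolted on; the fingertips stand 199 mm ahead of it and the grasp point (between the pads) lies 180 mm ahead of it; z points along the fingers, y is the line along which they close (so a half turn about z gives the same grasp; the last joint's range is limited). The gripper opens to 94 mm and grips with 3 to 60 N. Pads are 16 mm wide; open, the fingers measure 119 mm over their backs; the gripper's body (75 mm by 177 mm) begins 78 mm behind the grasp point.
Start: joints at [1.21, 0.3, 1.521, -0, 1.321, -0.067], TCP at [0.159, 0.526, 0.405] pointing down, gripper open.
Joint ranges: [-3.03, 3.03], [-0.79, 2.21], [0.23, 2.52], [-1.04, 4.18], [0, 3.07], [-2.55, 2.55]. Speed limits (rad/s): [2.22, 2.22, 2.57, 3.14, 3.14, 3.14].

INTERFACE

Orientations are given as [roll, pitch, yaw] about the fixed x, y, z axes, in that order (R = Rz(yaw) Ry(pitch) Rx(roll)).
In Python, from station import ctrl gives the robot as it stands. The module is installed in compiled form; this text tells all that it offers.
- The arm moves only by the tool servo_tool, never from a script. Its argument "motion" is a list of rows, each a list of 5 numbers: the closure, from 0 (fully open) to 1 (shut), then the shift along the world's x, y, z in cm, then the turn about the world's z in degrees. A call has 1 to 20 rows; each row is the pose to reach, as a shift and turn from the pose commanded when the call began; what a row does not reach only later rows make up. A row lasts 1/8 s, in which the tool goes at most 62.5 mm and 10.7 degrees, less where a joint would pass 70% of its speed; a pose out of reach is approached as far as the arm can. A call with a gripper value outside its range is refused whole. The fingers move at their own pace and stop on an object; "squeeze" is the grip in N (left out, the last holds). Time passes only in rows, so rows that repeat a pose let the fingers close. It gives the time, the measured TCP pose, the force, the opening and the grip force at its end, in the units of the state.
- ctrl.get_obs(): the state, without advancing time (a new reading comes with each control period).
- ctrl.camera(name): name is "scene" or "top" or "wrist"; returns a dict with "image" (420x560x3 uint8, red, green, blue), "fx", "fy", "cx", "cy" (pixels), "camera_from_world" (4x4, takes a point from world to camera coordinates); the wrist camera has in their place "hand_eye" (4x4, takes a point from camera to tool coordinates, whose origin is the TCP and whose axes are the flange's). Camera axes: x right, y up, looking along -z (the intrinsics and any distortion apply to the point x, -y, -z); pixel columns grow to the right and rows downward; lengths in m; the calibration is good to about 2 mm. A picture is of the moment at which its call begins: read the wrist's pose just before it. There is no depth.
- ctrl.hand_in(): hands the job in; it is judged then, once.
The state is a dict: "time_s": time; "qpos": joint angles; "joint_vel": joint speeds; "tau": joint torques, N m; "ee_pos": TCP position; "eef_rot": TCP orientation; "force": force on the tool from outside, world axes, zero at the start; "moment": the same for the moment, N m; "grip_width": finger opening in m; "grip_force": force on a finger pad.
Only numpy, scipy, OpenCV 4.12 (cv2) and the standard library are available. Lean on these libraries where they do the work, as an engineer would, in place of code of your own. Each camera call takes 0.05 s, during which the arm holds its last target. There are 200 camera calls.

TASK

Set the large cover on the open jacketed pot so that it sits fully home and level on the rim, and let go of it; do not drop it. Then take the handwheel of the cooling-water valve by its crank handle, close the valve (clockwise from above) until it comes up against its stop, and back it off exactly two full turns. Finish while still gripping the handle, holding the valve at that setting, and leave everything else on the bench where it stands.

Things in the scene. Friction and masses are not known exactly. Their poses are not given: they have to be found in the camera images.
- cover: large loose cover: steel disc 108 mm across with a knob on top and a round spigot (87 mm, edge tapered to 81) below, 0.15-0.3 kg. Origin: centre of the spigot's underside, z up. Heights over the origin: disc 10 to 15 mm, thin neck to 21, knob 25 mm in diameter from 21 to 50 mm. Starts standing on its spigot on the bench, left or right of the unit; the small cover is on the other side
- small_cover: a spare cover of the same pattern for a smaller pot, loose: disc 74 mm in diameter, same knob and heights; it does not fit this pot. Not part of the job
- pot_rim (a point): centre of the mouth of the steel jacketed pot, level with the top of its rim, 130 mm above the bench; axes as the unit's. Neck 100 mm outer, 92 mm inner diameter; jacket 120 mm in diameter. With the cover home its disc lies on the rim and its origin is 10 mm below this point
- unit: blue deck, 185 by 400 mm and 15 mm high, carrying the pot and the valve, piped together 240 mm apart; fixed to the bench, but placed and turned differently each time. Origin: centre of its underside; x to its far side (away from the robot), y from the valve towards the pot, z up
- valve_hub (a point): top centre of the handwheel's hub, on its upright axis, 134 mm above the bench, fixed in the unit; axes as the unit's (yaw counts). Handwheel grey, three-spoked, 101 mm over its rim, rim top 133 mm above the bench; it does not rise. The spindle end in the hub rises 3 mm per turn of opening
- handle: crank handle upright on the handwheel's rim: black, round, 20 mm in diameter, 52 mm long; it revolves freely on its own pin, so it can be gripped and led round without turning the gripper. Origin: middle of the handle, on its axis, 45 mm from the wheel's axis and 164 mm above the bench (bottom end 138, top end 190 mm)
- valve (a joint): angle of the handwheel, rad: 0 = shut against its stop, grows as it opens, counter-clockwise from above; a turn is 6.283; opens to 22. At 0 the handle is on the unit's -x side of the hub; at angle a it has gone round by a from there. Starts between 2 and 6.5. Drag about 0.12 N m (3 N at the handle); stays where left; the stop is hard
- bottle_a: reagent bottle with a cap, 70 mm in diameter, 150 mm tall, origin at its foot. Not part of the job
- bottle_b: reagent bottle, the same kind. Not part of the job
- beaker: glass beaker, 70 mm in diameter, 90 mm tall, origin at its foot. Not part of the job
- sample_cup: small white cup, 42 mm in diameter, 45 mm tall, origin at its foot, standing on the unit's deck in front of the pipe between pot and valve. Not part of the job
- tip_box: box of pipette tips, 86 by 121 mm, 58 mm tall, origin at its foot. Not part of the job
- spatula: thin steel lab spatula, 175 mm long and 4 mm thick, lying on the bench on the right. Not part of the job
- jar: jar with a white lid, 56 mm in diameter, 75 mm tall, origin at its foot. Not part of the job
Mind the look-alikes: they are no part of the job. What is shaped like the cover but orange is not meant.

How it is judged:
By the outcome, as a careful person would: the job done as asked, in the order asked, and still so for the second after the job is handed in, while the arm keeps its last pose, push and grip.
It also fails if it takes over 72 s, if anything falls off the work surface, if the arm or the gripper's body presses on something with over 40 N, if the wrist force passes 120 N, or if a joint passes its speed limit or range.

## Working session

There is one attempt and no reset: what is moved stays moved. The work goes in short steps, Python scripts to look and compute and a tool call to move; the robot and the scene stay as the last step left them, time stands still between calls to the robot, and variables do not carry over. Pictures are saved under pics/ and viewed, at most 10 in all, crops included, and the job is handed in when it is done.

Besides the shell and the picture viewer there is one more tool, called as name(argument=value, ...) on one line, values as JSON. servo_tool: Moves the arm, as the interface text tells. Its arguments: {"type":"object","properties":{"motion":{"type":"array","items":{"type":"array","items":{"type":"number"}}},"squeeze":{"type":"number"}},"required":["motion"]}

```bash
mkdir -p pics; python3 - <<'E'
from station import ctrl
import cv2,numpy as np
o=ctrl.get_obs();print(o)
for n in("scene","top"):
    c=ctrl.camera(n);cv2.imwrite(f"pics/{n}0.png",c["image"][:,:,::-1])
    print(n,{k:np.round(v,4).tolist() if k!="image" else 0 for k,v in c.items()})
c=ctrl.camera("wrist");print({k:np.round(v,4).tolist() for k,v in c.items() if k!="image"})
E
```

```text
{'time_s': 0.0, 'qpos': array([ 1.21041414e+00,  3.00467855e-01,  1.52159777e+00,  3.82374606e-06,
        1.32068995e+00, -6.66060061e-02]), 'joint_vel': array([-0.0009667 ,  0.00118886,  0.00019962,  0.00069624, -0.00230184,
        0.00028516]), 'tau': array([-7.48571620e-04, -5.31818676e+01, -3.52739418e+01,  7.08112679e-02,
        2.44912470e-02, -1.01363171e-04]), 'ee_pos': array([0.15925567, 0.52640074, 0.40408092]), 'eef_rot': array([-3.14043255e+00, -8.10959799e-05,  2.84781547e+00]), 'force': array([-0.35268833,  0.41862831,  0.1547582 ]), 'moment': array([-0.00325344,  0.00057537, -0.055169  ]), 'grip_force': 0.0, 'grip_width': 0.09387374320973461}
scene {'image': 0, 'fx': 421.914, 'fy': 421.914, 'cx': 275.4775, 'cy': 206.8107, 'camera_from_world': [[0.8142, 0.5806, -0.005, -0.3809], [-0.4317, 0.6111, 0.6635, 0.1255], [0.3883, -0.5381, 0.7481, -1.5136], [0.0, 0.0, 0.0, 1.0]]}
top {'image': 0, 'fx': 428.216, 'fy': 428.216, 'cx': 274.4985, 'cy': 211.241, 'camera_from_world': [[0.0009, -0.9998, 0.0221, -0.002], [0.9896, 0.0041, 0.1436, -0.4915], [-0.1436, 0.0217, 0.9894, -1.4621], [0.0, 0.0, 0.0, 1.0]]}
{'fx': 301.6968, 'fy': 301.6968, 'cx': 281.0508, 'cy': 208.8103, 'hand_eye': [[-0.0009, 0.9677, 0.2519, 0.0744], [1.0, 0.0004, 0.0018, -0.0002], [0.0016, 0.2519, -0.9677, 0.0208], [0.0, 0.0, 0.0, 1.0]]}
```

View pics/top0.png

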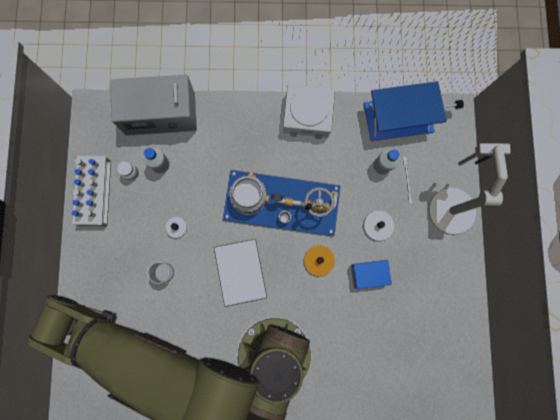

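View pics/scene0.png

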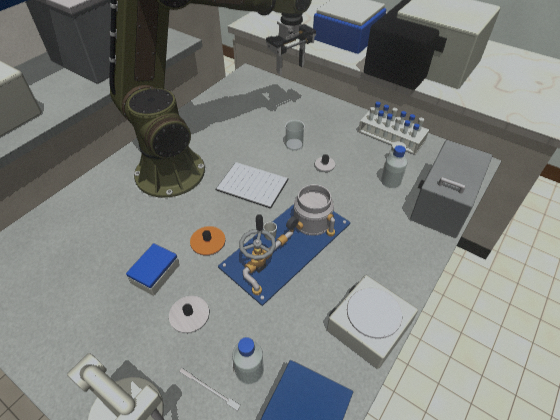

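Candidates for the cover in the top view: (379,226) is the large pale disc on the right, (176,227) is the small pale disc on the left, and (320,261) is orange. The right one fits: it is steel and the larger of the two, with the small cover on the other side of the unit. The pot is at (247,195), the valve at (319,202). I'll confirm with an enlarged crop.

```bash
cat > h.py <<'E'
import numpy as np,cv2
from scipy.spatial.transform import Rotation as R
from station import ctrl
def ray(c,uv,T=None):
    if T is None: T=np.linalg.inv(np.array(c["camera_from_world"]))
    d=np.array([(uv[0]-c["cx"])/c["fx"],-(uv[1]-c["cy"])/c["fy"],-1.])
    return T[:3,3],T[:3,:3]@d
def at(c,uv,z,T=None):
    o,d=ray(c,uv,T); return o+d*(z-o[2])/d[2]
def proj(c,p,T=None):
    if T is None: T=np.linalg.inv(np.array(c["camera_from_world"]))
    q=T[:3,:3].T@(np.asarray(p)-T[:3,3])
    return np.array([c["cx"]+c["fx"]*q[0]/-q[2],c["cy"]-c["fy"]*q[1]/-q[2]])
def wrist():
    o=ctrl.get_obs();c=ctrl.camera("wrist")
    T=np.eye(4);T[:3,:3]=R.from_euler('xyz',o["eef_rot"]).as_matrix();T[:3,3]=o["ee_pos"]
    return c,T@np.array(c["hand_eye"]),o
E
python3 - <<'E'
from h import *
c=ctrl.camera("top")
im=c["image"][:,:,::-1]
cv2.imwrite("pics/crop1.png",cv2.resize(im[160:290,160:420],None,fx=3,fy=3,interpolation=cv2.INTER_CUBIC))
for n,uv,z in[("cover",(379,226),.015),("small",(176,227),.015),("pot",(247,195),.13),("hub",(319,202),.134)]: print(n,at(c,uv,z).round(3))
E
```

```text
cover [ 0.443 -0.372  0.015]
small [0.437 0.344 0.015]
pot [0.531 0.092 0.13 ]
hub [ 0.509 -0.145  0.134]
```

View pics/crop1.png

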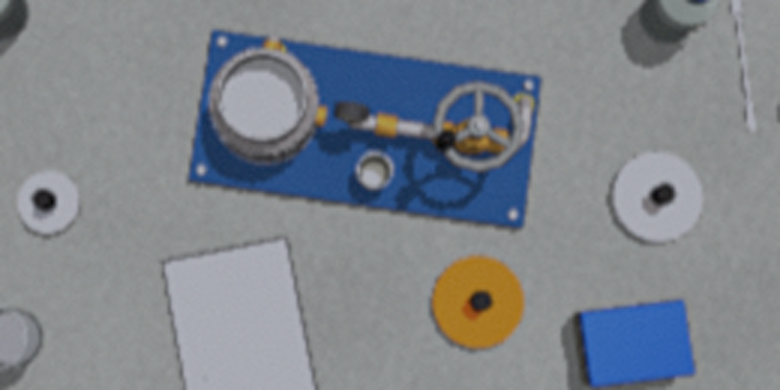

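The crop confirms it: the cover disc is about 92 px in the enlarged view (107 mm) against 61 px for the small one. The cover centre is at crop (657,197), hub at (479,126), pot rim at (264,101) and handle foot at (443,143). I'll set out for a hover over the cover.

servo_tool(motion=[[0,3,-5,2,-5],[0,6,-10,4,-10],[0,9.5,-14.5,4,-15],[0,13,-19,4,-20],[0,16.5,-23.5,4,-25],[0,20,-28,4,-30],[0,23.5,-33,4,-35],[0,27,-38,4,-40],[0,29,-43,4,-45],[0,29,-49,4,-50],[0,29,-55,4,-55],[0,29,-61,3,-60],[0,29,-67,2,-65],[0,29,-73,0,-70],[0,28.5,-79,-2,-75],[0,28.4,-85,-3,-80],[0,28.4,-89.8,-4.5,-84],[0,28.4,-89.8,-4.5,-84],[0,28.4,-89.8,-4.5,-84],[0,28.4,-89.8,-4.5,-84]])

```text
time_s: 2.7
ee_pos: [0.4436, -0.3705, 0.3603]
eef_rot: [3.141, 0.0, 1.383]
force: [-0.3, 0.7, 1.0]
grip_width: 0.0941
grip_force: 0.0
```

```bash
python3 - <<'E'
from h import *
c,T,o=wrist();print(o["time_s"],o["ee_pos"],o["eef_rot"],o["force"])
cv2.imwrite("pics/w1.png",c["image"][:,:,::-1])
print("grasp line px",[proj(c,[*o["ee_pos"][:2],z],T).round() for z in(.05,.015)])
c=ctrl.camera("top")
f=lambda u,v:(u/3+160,v/3+160)
P=np.array([at(c,f(*p),.015)[:2] for p in[(212,30),(541,76),(522,228),(189,183)]])
print("deck",P.round(3),"ctr",P.mean(0),"sides",[np.linalg.norm(P[i]-P[i-1]).round(3) for i in range(4)])
pot=at(c,f(264,101),.13);hub=at(c,f(479,126),.134);ha=at(c,f(443,143),.14)
d=(pot-hub)[:2];yaw=np.arctan2(d[1],d[0])-np.pi/2
e=P[0]-P[1];e2=P[3]-P[2]
print(pot,hub,np.linalg.norm(d),"yaw",yaw,[np.arctan2(a[1],a[0])-np.pi/2 for a in(e,e2)])
h=(ha-hub)[:2];print("handle",ha,np.linalg.norm(h),"valve",(np.arctan2(h[1],h[0])-yaw-np.pi)%(2*np.pi))
E
```

```text
2.7 [ 0.44357902 -0.37054425  0.36033356] [3.14081835e+00 4.08022567e-04 1.38337875e+00] [-0.33537918  0.70275996  0.96526489]
grasp line px [array([282., 206.]), array([282., 198.])]
deck [[ 0.643  0.156]
 [ 0.589 -0.237]
 [ 0.407 -0.211]
 [ 0.459  0.18 ]] ctr [ 0.52475029 -0.028043  ] sides [np.float64(0.186), np.float64(0.397), np.float64(0.184), np.float64(0.395)]
[0.53587743 0.08855302 0.13      ] [ 0.50851088 -0.14688541  0.134     ] 0.237023593521915 yaw -0.11571722020080522 [np.float64(-0.1360820789882473), np.float64(-0.13170897920998303)]
handle [ 0.48859462 -0.10661793  0.14      ] 0.044923573606273845 valve 5.287423955800591
```

View pics/w1.png

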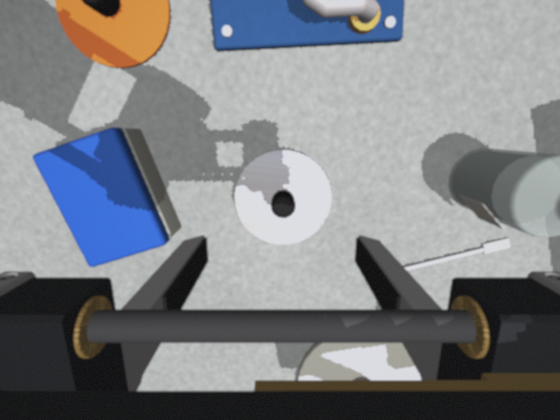

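The wrist image shows the knob top at (283,203) and disc centre at (283,197). The grasp axis projects to (282,206) and (282,198), so it is centred within about 1 mm. I'll go down and grip.

servo_tool(motion=[[0,0,0,-5,0],[0,0,0,-10,0],[0,0,0,-13,0],[0,0,0,-14,0],[0,0,0,-14,0],[0.5,0,0,-14,0],[1,0,0,-14,0],[1,0,0,-14,0],[1,0,0,-14,0],[1,0,0,-14,0],[1,0,0,-14,0],[1,0,0,-14,0],[1,0,0,-14,0],[1,0,0,-13,0],[1,0,0,-10,0]], squeeze=35)

```text
time_s: 4.68
ee_pos: [0.443, -0.3713, 0.2592]
eef_rot: [-3.139, -0.002, 1.382]
force: [-0.4, -0.3, -2.3]
grip_width: 0.0237
grip_force: 35.0
```

servo_tool(motion=[[1,0,0,4,0],[1,0,0,8,0],[1,0,0,12,0],[1,0,0,16,0],[1,0.5,2,19,0],[1,1,6,19,0],[1,2,11,19,0],[1,3,16,19,0],[1,4,21,19,0],[1,5,26,19,0],[1,6,31,19,0],[1,6.5,33.5,19,0],[1,7,35,19,0],[1,7,35,19,0],[1,7,35,19,0],[1,7,35,19,0]])

```text
time_s: 6.68
ee_pos: [0.5132, -0.0224, 0.4497]
eef_rot: [-3.142, 0.0, 1.381]
force: [0.1, -0.6, -2.2]
grip_width: 0.0244
grip_force: 35.0
```

```bash
python3 - <<'E'
from h import *
c,T,o=wrist();print(o["time_s"],o["ee_pos"],o["eef_rot"],o["force"],o["moment"])
im=c["image"][:,:,::-1].copy();np.save("w2.npy",T)
cv2.imwrite("pics/w2raw.png",im)
a=np.linspace(0,2*np.pi,90)
for r in(.05,.046):
    for t in a: cv2.circle(im,tuple(proj(c,[.536+r*np.cos(t),.0886+r*np.sin(t),.13],T).round().astype(int).tolist()),0,(0,255,0),-1)
print("centre",proj(c,[.536,.0886,.13],T))
cv2.imwrite("pics/w2.png",cv2.resize(im[0:220,120:440],None,fx=2.5,fy=2.5,interpolation=cv2.INTER_CUBIC))
E
```

```text
6.675 [ 0.51318121 -0.02241843  0.44966617] [-3.14150657e+00  9.48641442e-05  1.38056141e+00] [ 0.06008486 -0.60504891 -2.2491392 ] [-0.10785616  0.11059023  0.01216852]
centre [284.20878064  84.48555743]
```

View pics/w2.png

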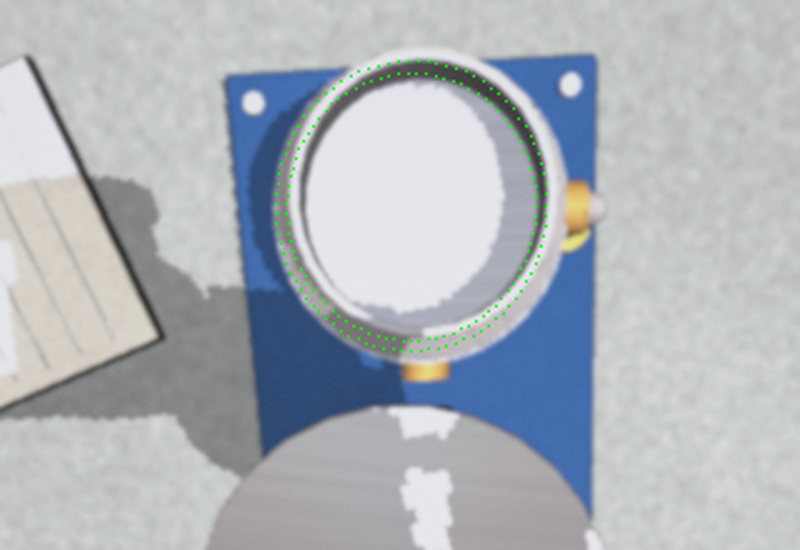

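The wrist crop shows the pot rim around crop (424,195), up and right of the predicted ring at (413,206), an offset of about 4–5 mm. I'll refine it with a contrast fit of the two rim circles.

```bash
python3 - <<'E'
from h import *
import types
c,T,o=wrist()
im=c["image"][:,:,::-1].copy()
g=cv2.GaussianBlur(cv2.cvtColor(im,cv2.COLOR_BGR2GRAY).astype(np.float32),(0,0),.8)
a=np.linspace(0,2*np.pi,180,endpoint=False)
def samp(x,y,r):
    P=np.stack([x+r*np.cos(a),y+r*np.sin(a),0*a+.13],1);q=(P-T[:3,3])@T[:3,:3]
    u=(c["cx"]+c["fx"]*q[:,0]/-q[:,2]).astype(np.float32);v=(c["cy"]-c["fy"]*q[:,1]/-q[:,2]).astype(np.float32)
    return cv2.remap(g,u[None],v[None],cv2.INTER_LINEAR)[0]
best=[]
for x in np.arange(.526,.552,.0005):
    for y in np.arange(.078,.104,.0005):
        rim=samp(x,y,.048)
        best.append((np.minimum(abs(rim-samp(x,y,.0445)),40).mean()+.7*np.minimum(abs(rim-samp(x,y,.052)),40).mean()-.5*abs(rim-np.median(rim)).mean(),x,y))
best.sort(reverse=True);print(np.round(best[:8],4))
_,x,y=best[0]
for r in(.05,.046):
    for t in a[::2]:
        u=proj(c,[x+r*np.cos(t),y+r*np.sin(t),.13],T)-[120,0]; 
        if r==.05: pass
big=cv2.resize(im[0:160,200:360],None,fx=4,fy=4,interpolation=cv2.INTER_CUBIC)
big=big[:600]
for r in(.05,.046):
    for t in a:
        u=(proj(c,[x+r*np.cos(t),y+r*np.sin(t),.13],T)-[200,0]+.5)*4-.5
        cv2.circle(big,tuple(u.round().astype(int).tolist()),0,(0,255,0),-1)
cv2.imwrite("pics/w3.png",big)
E
```

```text
[[54.869   0.5415  0.0925]
 [54.8072  0.541   0.0925]
 [54.5389  0.5415  0.092 ]
 [54.3703  0.541   0.092 ]
 [53.7693  0.541   0.093 ]
 [53.7193  0.5415  0.093 ]
 [53.103   0.542   0.092 ]
 [53.1019  0.542   0.0925]]
```

View pics/w3.png

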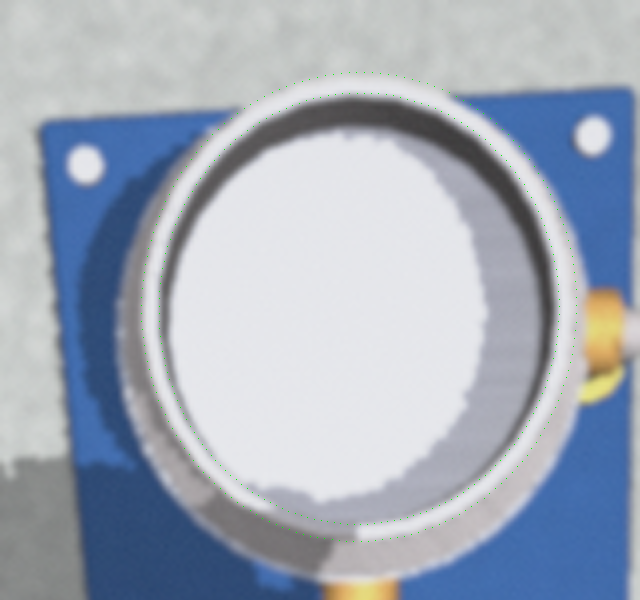

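The fitted ring lies on the rim, so the pot centre is (0.5413, 0.0924), which agrees with the deck estimate. Next I'll check how the cover is centred in the grip, from its front edge in the same view.

```bash
python3 - <<'E'
from h import *
from scipy.optimize import least_squares
c,T,o=wrist(); im=c["image"][:,:,::-1].copy()
b=im[:,:,0].astype(int)-im[:,:,2]
p=o["ee_pos"];y=o["eef_rot"][2];ex=np.array([np.cos(y),np.sin(y)]);ey=np.array([np.sin(y),-np.cos(y)])
# edge blue deck->grey cover, columns
pts=[]
for u in range(245,335,3):
    col=cv2.GaussianBlur(b[:,u].astype(np.float32)[:,None],(1,5),0)[:,0]
    d=np.diff(col[145:200]); k=d.argmin()
    if d[k]<-12: pts.append((u,145+k+.5))
pts=np.array(pts);print(pts.astype(int).tolist())
for z in(.2397,.2447):
    Q=np.array([at(c,q,z,T)[:2]-p[:2] for q in pts]);L=np.c_[Q@ex,Q@ey]
    s=least_squares(lambda m:np.hypot(L[:,0]-m[0],L[:,1]-m[1])-.054,[0,0],loss='soft_l1',f_scale=.0005)
    print(z,s.x,np.sqrt(np.mean(s.fun**2)))
E
```

```text
[[245, 168], [248, 167], [251, 166], [254, 165], [257, 164], [260, 163], [263, 162], [266, 162], [269, 161], [272, 161], [275, 161], [278, 161], [281, 160], [284, 145], [287, 145], [290, 161], [293, 145], [296, 162], [299, 162], [302, 163], [305, 164], [308, 165], [311, 166], [314, 167], [317, 169], [320, 170], [323, 172], [326, 173], [329, 175], [332, 178]]
0.2397 [ 0.00024824 -0.00164141] 0.0030310594666169604
0.2447 [ 0.00068053 -0.00177178] 0.0029742368548992073
```

servo_tool(motion=[[1,0.7,2.9,0,0],[1,1.5,6,0,0],[1,2.2,9,0,0],[1,2.9,11.4,-1,0],[1,2.9,11.4,-4,0],[1,2.9,11.4,-7,0],[1,2.9,11.4,-9.3,0],[1,2.9,11.4,-9.3,0],[1,2.9,11.4,-9.3,0],[1,2.9,11.4,-9.3,0]])

```text
time_s: 8.07
ee_pos: [0.5424, 0.0924, 0.3578]
eef_rot: [3.14, -0.001, 1.382]
force: [-0.9, -0.1, -2.2]
grip_width: 0.0238
grip_force: 35.0
```

servo_tool(motion=[[1,0,0,-0.4,0],[1,0,0,-0.8,0],[1,0,0,-1.2,0],[1,0,0,-1.2,0]])

```text
time_s: 8.57
ee_pos: [0.5423, 0.0924, 0.3442]
eef_rot: [-3.141, 0.0, 1.382]
force: [-0.4, 0.5, -2.7]
grip_width: 0.0239
grip_force: 35.0
```

servo_tool(motion=[[1,0,0,-0.15,0],[1,0,0,-0.3,0],[1,0,0,-0.45,0],[1,0,0,-0.45,0]])

```text
time_s: 9.07
ee_pos: [0.5423, 0.0924, 0.3401]
eef_rot: [-3.141, 0.0, 1.382]
force: [0.6, 0.3, -2.2]
grip_width: 0.024
grip_force: 35.0
```

servo_tool(motion=[[1,0,0,-0.05,0],[1,0,0,-0.1,0],[1,0,0,-0.1,0]])

```text
time_s: 9.45
ee_pos: [0.5423, 0.0924, 0.3396]
eef_rot: [3.141, -0.0, 1.382]
force: [-2.7, -0.2, 4.7]
grip_width: 0.0241
grip_force: 35.0
```

servo_tool(motion=[[0.9,0,0,-0.05,0],[0.6,0,0,0,0],[0,0,0,0,0],[0,0,0,0,0],[0,0,0,0,0],[0,0,0,0,0],[0,0,0,1,0],[0,0,0,4,0],[0,0,0,9,0],[0,-1,-4,12,0],[0,-2.3,-9,12,0],[0,-3.7,-14,12,0],[0,-5.3,-20,12,0],[0,-5.3,-20,12,0],[0,-5.3,-20,12,0]])

```text
time_s: 11.32
ee_pos: [0.4893, -0.1073, 0.4597]
eef_rot: [3.141, -0.0, 1.381]
force: [-0.6, -0.5, -0.2]
grip_width: 0.0941
grip_force: 0.0
```

```bash
python3 - <<'E'
from h import *
c,T,o=wrist();print(o["time_s"],o["ee_pos"],o["eef_rot"],o["force"])
im=c["image"][:,:,::-1].copy()
print("axis px",[proj(c,[*o["ee_pos"][:2],z],T).round() for z in(.19,.138)],"hub",proj(c,[.5095,-.1455,.134],T))
s=ctrl.camera("scene")["image"][:,:,::-1]
s=cv2.resize(s[160:300,210:370],(480,420),interpolation=cv2.INTER_CUBIC)
cv2.imwrite("pics/w4.png",np.hstack([cv2.resize(im[60:340,170:390],None,fx=1.4,fy=1.5),s])[:600,:800])
E
```

```text
11.325 [ 0.4892771  -0.10730494  0.4596889 ] [ 3.14087407e+00 -2.02798747e-04  1.38126188e+00] [-0.62724602 -0.53170077 -0.24649676]
axis px [array([283., 218.]), array([282., 203.])] hub [307.69117744 233.04973328]
```

View pics/w4.png

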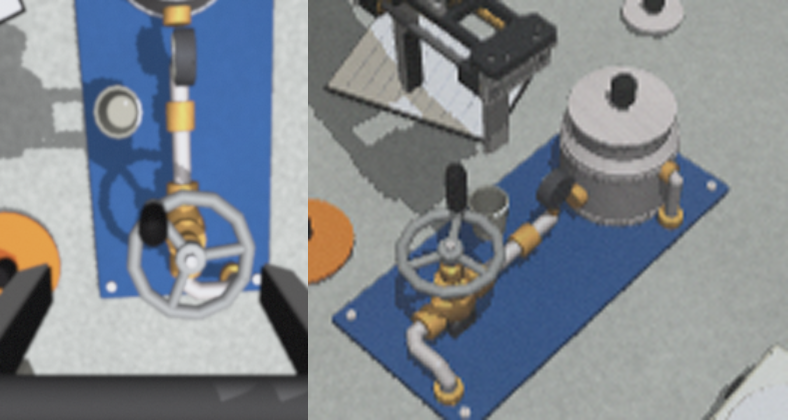

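The wrist view shows the handle top at about crop (152,232), 2–3 mm from the grasp axis, and the hub at (190,262). The scene view on the right shows the cover level on the rim, with the disc all round the neck. Next is the handle.

servo_tool(motion=[[0,-0.2,0.2,-4,0],[0,-0.2,0.2,-8,0],[0,-0.2,0.2,-10.8,0],[0.4,-0.2,0.2,-10.8,0],[0.6,-0.2,0.2,-10.8,0],[1,-0.2,0.2,-10.8,0],[1,-0.2,0.2,-10.8,0],[1,-0.2,0.2,-10.8,0],[1,-0.2,0.2,-10.8,0],[1,-0.2,0.2,-10.8,0],[1,-0.2,0.2,-10.8,0],[1,-0.2,0.2,-10.8,0],[1,-0.2,0.2,-10.8,0]], squeeze=30)

```text
time_s: 13.05
ee_pos: [0.4873, -0.1056, 0.3512]
eef_rot: [3.141, 0.0, 1.382]
force: [1.3, -1.7, -0.1]
grip_width: 0.0189
grip_force: 30.0
```

```bash
cat > arc.py <<'E'
import sys
from h import *
# arc.py hubx huby a_to step_deg : rows (cm) from the present pose round the hub
o=ctrl.get_obs();p=o["ee_pos"][:2];h=np.array([float(x) for x in sys.argv[1:3]]);d=p-h
yaw=-.133;a0=(np.arctan2(d[1],d[0])-yaw-np.pi)%(2*np.pi)
print("r",np.hypot(*d),"a mod",a0,"F",o["force"].round(1),"p",p)
if len(sys.argv)>3:
    tot=float(sys.argv[3]);n=int(sys.argv[4]);t=np.arctan2(d[1],d[0])
    for k in range(1,n+1):
        b=t+np.radians(tot)*k/n;q=(h+.045*np.array([np.cos(b),np.sin(b)])-p)*100
        print(f"[1, {q[0]:.1f}, {q[1]:.1f}, 0, 0],",end=" ")
E
python3 arc.py .5085 -.146 -60 6
```

```text
r 0.04558275505018971 a mod 5.329078340254089 F [ 1.3 -1.7 -0.1] p [ 0.48730181 -0.10564626]
[1, 0.8, 0.3, 0, 0], [1, 1.5, 0.4, 0, 0], [1, 2.3, 0.5, 0, 0], [1, 3.1, 0.4, 0, 0], [1, 3.8, 0.1, 0, 0], [1, 4.5, -0.2, 0, 0],
```

servo_tool(motion=[[1,0.8,0.3,0,0],[1,1.5,0.4,0,0],[1,2.3,0.5,0,0],[1,3.1,0.4,0,0],[1,3.8,0.1,0,0],[1,4.5,-0.2,0,0],[1,4.5,-0.2,0,0]])

```text
time_s: 13.92
ee_pos: [0.5333, -0.1073, 0.3512]
eef_rot: [3.139, -0.001, 1.382]
force: [5.7, 4.6, -1.7]
grip_width: 0.0194
grip_force: 30.0
```

```bash
python3 arc.py .5085 -.146 -90 6
```

```text
r 0.046002306446717385 a mod 4.275256921631729 F [ 5.7  4.6 -1.7] p [ 0.53332943 -0.10727389]
[1, 0.8, -0.8, 0, 0], [1, 1.5, -1.8, 0, 0], [1, 1.9, -2.9, 0, 0], [1, 2.0, -4.1, 0, 0], [1, 1.8, -5.2, 0, 0], [1, 1.3, -6.3, 0, 0],
```

servo_tool(motion=[[1,0.8,-0.8,0,0],[1,1.5,-1.8,0,0],[1,1.9,-2.9,0,0],[1,2.0,-4.1,0,0],[1,1.8,-5.2,0,0],[1,1.3,-6.3,0,0],[1,1.3,-6.3,0,0]])

```text
time_s: 14.8
ee_pos: [0.5455, -0.1713, 0.3512]
eef_rot: [3.14, 0.001, 1.381]
force: [3.4, -6.1, -1.2]
grip_width: 0.0195
grip_force: 30.0
```

```bash
python3 arc.py .5085 -.146 -90 6
```

```text
r 0.04483201294934861 a mod 2.674861069950924 F [ 3.4 -6.1 -1.2] p [ 0.54550825 -0.17130413]
[1, -0.8, -0.9, 0, 0], [1, -1.8, -1.5, 0, 0], [1, -2.9, -1.9, 0, 0], [1, -4.0, -2.0, 0, 0], [1, -5.2, -1.7, 0, 0], [1, -6.2, -1.2, 0, 0],
```

servo_tool(motion=[[1,-0.8,-0.9,0,0],[1,-1.8,-1.5,0,0],[1,-2.9,-1.9,0,0],[1,-4.0,-2.0,0,0],[1,-5.2,-1.7,0,0],[1,-6.2,-1.2,0,0],[1,-6.2,-1.2,0,0]])

```text
time_s: 15.68
ee_pos: [0.4827, -0.1815, 0.3511]
eef_rot: [-3.141, -0.002, 1.382]
force: [2.9, 7.5, 0.8]
grip_width: 0.0193
grip_force: 30.0
```

```bash
python3 arc.py .5085 -.146 -50 10; python3 - <<'E'
import numpy as np
from scipy.optimize import least_squares
from h import ctrl
P=np.array([[.4873,-.1056],[.5333,-.1073],[.5455,-.1713],ctrl.get_obs()["ee_pos"][:2]])
s=least_squares(lambda m:np.hypot(P[:,0]-m[0],P[:,1]-m[1])-m[2],[.5085,-.146,.045]);print("fit",s.x,s.fun)
E
```

```text
r 0.04388877767349965 a mod 1.0764866761040386 F [2.9 7.5 0.8] p [ 0.48273866 -0.18153278]
[1, -0.4, 0.2, 0, 0], [1, -0.7, 0.4, 0, 0], [1, -0.9, 0.7, 0, 0], [1, -1.2, 1.0, 0, 0], [1, -1.4, 1.4, 0, 0], [1, -1.5, 1.7, 0, 0], [1, -1.7, 2.1, 0, 0], [1, -1.8, 2.5, 0, 0], [1, -1.9, 2.8, 0, 0], [1, -1.9, 3.2, 0, 0], fit [ 0.50895913 -0.1450458   0.04496009] [ 4.08992831e-05 -4.65766373e-05  3.45654465e-05 -2.88879442e-05]
```

```bash
python3 arc.py .50896 -.14505 -50 6
```

```text
r 0.04492829411741011 a mod 1.08060880966244 F [2.9 7.5 0.8] p [ 0.48273866 -0.18153278]
[1, -0.5, 0.4, 0, 0], [1, -0.9, 0.9, 0, 0], [1, -1.3, 1.4, 0, 0], [1, -1.6, 2.0, 0, 0], [1, -1.8, 2.7, 0, 0], [1, -1.9, 3.3, 0, 0],
```

servo_tool(motion=[[1,-0.5,0.4,0,0],[1,-0.9,0.9,0,0],[1,-1.3,1.4,0,0],[1,-1.6,2.0,0,0],[1,-1.8,2.7,0,0],[1,-1.9,3.3,0,0],[1,-1.9,3.3,0,0],[1,-1.9,3.3,0,0]])

```text
time_s: 16.68
ee_pos: [0.4643, -0.1491, 0.3512]
eef_rot: [3.14, -0.001, 1.382]
force: [8.2, 3.6, -2.8]
grip_width: 0.0193
grip_force: 30.0
```

```bash
python3 arc.py .50896 -.14505 -15 6
```

```text
r 0.04481640894655089 a mod 0.2224252045083297 F [ 8.2  3.6 -2.8] p [ 0.46432267 -0.14905238]
[1, -0.0, 0.2, 0, 0], [1, -0.0, 0.4, 0, 0], [1, -0.0, 0.6, 0, 0], [1, -0.0, 0.8, 0, 0], [1, 0.0, 1.0, 0, 0], [1, 0.0, 1.2, 0, 0],
```

servo_tool(motion=[[1,0,0.3,0,0],[1,0,0.6,0,0],[1,0,0.8,0,0],[1,0,0.8,0,0]])

```text
time_s: 17.18
ee_pos: [0.4643, -0.1414, 0.3512]
eef_rot: [3.14, 0.001, 1.382]
force: [7.4, -0.9, -4.0]
grip_width: 0.0194
grip_force: 30.0
```

servo_tool(motion=[[1,0.01,0.1,0,0],[1,0.02,0.2,0,0],[1,0.02,0.2,0,0]])

```text
time_s: 17.55
ee_pos: [0.4645, -0.1395, 0.3512]
eef_rot: [3.14, 0.001, 1.382]
force: [7.2, -2.1, -3.5]
grip_width: 0.019
grip_force: 30.0
```

servo_tool(motion=[[1,0.02,0.1,0,0],[1,0.04,0.2,0,0],[1,0.04,0.2,0,0]])

```text
time_s: 17.92
ee_pos: [0.4647, -0.138, 0.3512]
eef_rot: [3.14, 0.002, 1.382]
force: [4.6, -9.5, -3.9]
grip_width: 0.0193
grip_force: 30.0
```

servo_tool(motion=[[1,0.02,0.1,0,0],[1,0.02,0.1,0,0]])

```text
time_s: 18.18
ee_pos: [0.4648, -0.1376, 0.3512]
eef_rot: [3.14, 0.004, 1.381]
force: [2.3, -16.5, -4.2]
grip_width: 0.0196
grip_force: 30.0
```

The stop is found. The force rises about 17 N/mm from y = −0.138, at the angle where zero should lie. Now I'll back off the first turn counter-clockwise.

```bash
python3 arc.py .50896 -.14505 360 18
```

```text
r 0.04478500469293468 a mod 6.248131079731442 F [  2.3 -16.5  -4.2] p [ 0.46480592 -0.13755907]
[1, -0.0, -1.6, 0, 0], [1, 0.5, -3.0, 0, 0], [1, 1.5, -4.2, 0, 0], [1, 2.9, -5.0, 0, 0], [1, 4.4, -5.2, 0, 0], [1, 6.0, -5.0, 0, 0], [1, 7.3, -4.2, 0, 0], [1, 8.3, -3.0, 0, 0], [1, 8.9, -1.5, 0, 0], [1, 8.8, 0.1, 0, 0], [1, 8.3, 1.5, 0, 0], [1, 7.3, 2.7, 0, 0], [1, 5.9, 3.5, 0, 0], [1, 4.4, 3.8, 0, 0], [1, 2.8, 3.5, 0, 0], [1, 1.5, 2.7, 0, 0], [1, 0.5, 1.5, 0, 0], [1, -0.0, 0.0, 0, 0],
```

servo_tool(motion=[[1,0.0,-1.6,0,0],[1,0.5,-3.0,0,0],[1,1.5,-4.2,0,0],[1,2.9,-5.0,0,0],[1,4.4,-5.2,0,0],[1,6.0,-5.0,0,0],[1,7.3,-4.2,0,0],[1,8.3,-3.0,0,0],[1,8.8,-1.5,0,0],[1,8.8,0.1,0,0],[1,8.3,1.5,0,0],[1,7.3,2.7,0,0],[1,5.9,3.5,0,0],[1,4.4,3.8,0,0],[1,2.8,3.5,0,0],[1,1.5,2.7,0,0],[1,0.5,1.5,0,0],[1,0.0,0.0,0,0],[1,0.0,0.0,0,0]])

```text
time_s: 20.55
ee_pos: [0.4647, -0.1368, 0.3512]
eef_rot: [3.139, -0.0, 1.381]
force: [7.5, -3.6, -3.2]
grip_width: 0.0193
grip_force: 30.0
```

servo_tool(motion=[[1,0.0,-1.6,0,0],[1,0.5,-3.0,0,0],[1,1.5,-4.2,0,0],[1,2.9,-5.0,0,0],[1,4.4,-5.2,0,0],[1,6.0,-5.0,0,0],[1,7.3,-4.2,0,0],[1,8.3,-3.0,0,0],[1,8.8,-1.5,0,0],[1,8.8,0.1,0,0],[1,8.3,1.5,0,0],[1,7.3,2.7,0,0],[1,5.9,3.5,0,0],[1,4.4,3.8,0,0],[1,2.8,3.5,0,0],[1,1.5,2.7,0,0],[1,0.5,1.5,0,0],[1,0.0,-0.15,0,0],[1,0.0,-0.2,0,0],[1,0.0,-0.2,0,0]])

```text
time_s: 23.05
ee_pos: [0.4649, -0.1386, 0.3512]
eef_rot: [3.141, 0.0, 1.381]
force: [2.2, -4.1, 0.3]
grip_width: 0.0195
grip_force: 30.0
```

```bash
python3 - <<'E'
from h import *
o=ctrl.get_obs();print(o["ee_pos"],o["force"],o["grip_width"])
ims=[ctrl.camera(n)["image"][:,:,::-1] for n in("scene","top")]
a=cv2.resize(ims[0][130:340,160:400],(400,350));b=cv2.resize(ims[1][150:290,150:420],(400,207))
b=cv2.copyMakeBorder(b,0,143,0,0,cv2.BORDER_CONSTANT)
cv2.imwrite("pics/end.png",np.hstack([a,b]))
E
```

```text
[ 0.46486693 -0.13858322  0.35115417] [ 2.20459214 -4.11069289  0.28510231] 0.019516538832157895
```

View pics/end.png

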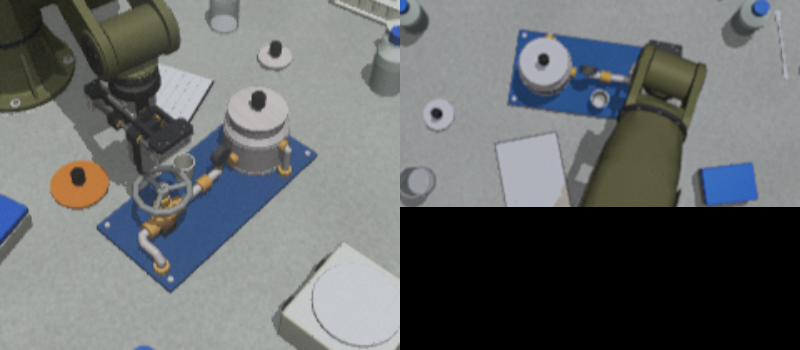

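The final view shows the cover seated level on the pot at (257,115) and the gripper holding the handle on the unit's −x side of the wheel. The other objects have not moved. The tool is back within 0.3 mm of where it met the stop, after two full turns.

```bash
python3 -c "
from station import ctrl
print(ctrl.hand_in())"
```

```text
the job is handed in; nothing more can be done
None
```

The job is handed in after about 23 s of robot time: the cover sits home and level on the pot and is released, and the valve was closed to its stop, then backed off two full turns, with the handle still gripped.

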